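# Stack the counterweight collars on the orbital mixer's crank pin

## Task

Fit the three loose metal collars onto the upright crank pin of the little orbital mixer: broadest at the bottom, then the middle one, narrowest on top, each threaded over the pin and lowered until it lies flat and fully home. Feel for the pin gently: do not press or knock the mixer hard, and leave the cup, the petri dish and the tape roll where they are.

Things in the scene. Friction and masses are not known exactly. Their poses are not given: they have to be found in the camera images.
- mixer_base: Orbital mixer drive, fixed to the worktop: low white round housing, 100 mm across, 34 mm high, three small feet reaching 60 mm from its axis. Origin: centre of its underside, on the worktop; z up. More than about 30 N of contact force damages the mixer, its seat disc or its pin.
- mixer_seat (a point): Centre of the flat top of the dark steel seat disc on the mixer, on the housing's axis, 40 mm above the worktop; the disc is 44 mm across. The bottom collar lies flat on it, round the pin.
- pin_level (a point): Point on the HOUSING's axis (not the pin's) at the height of the crank pin's top, 86 mm. The upright steel pin, 14 mm across (top 1.5 mm tapering to 12 mm), is eccentric: its axis is 8 mm from this one, in a direction that differs each time and is not measured or tied to any listed axis: find it by feel or eye. Its drive is braked; it does not turn by hand.
- broad_collar: Plain grey metal collar (thick ring) lying flat, 58 mm outside diameter, 14 mm high, with a 16.5 mm through bore, about 110 g. Origin: centre of its underside; z along the bore, up.
- middle_collar: Plain grey metal collar lying flat, 46 mm outside diameter, 14 mm high, 16.5 mm through bore, about 66 g. Origin: centre of its underside; z along the bore.
- narrow_collar: Plain grey metal collar lying flat, 34 mm outside diameter, 14 mm high, 16.5 mm through bore, about 32 g. Origin: centre of its underside; z along the bore.
- sample_cup: Bystander: white specimen cup with a red screw lid, 49 mm across, 60 mm high, left of the collars. Origin: centre of its underside.
- petri_dish: Bystander: shallow petri dish, 62 mm across, 15 mm high, behind the mixer to the left. Origin: centre of its underside.
- tape_roll: Bystander: roll of cream paper tape lying flat, 96 mm across, 25 mm high, far left. Origin: centre of its underside.

How it is judged:
On the way, in this order (a step that is already met when the one before it is completed fails the run):
1. the broad collar is threaded on the pin and lies on the seat disc (z of broad_collar in the frame of mixer_base between 0.0375 and 0.0425 m and horizontal distance between broad_collar and mixer_base below 0.011 m and angle between the z axis of broad_collar and the z axis of mixer_base, either way round below 0.08 rad), for 0.2 s.
2. the middle collar lies on the broad one, on the pin (all of step 1 and z of middle_collar in the frame of mixer_base between 0.0515 and 0.0565 m and horizontal distance between middle_collar and mixer_base below 0.011 m and angle between the z axis of middle_collar and the z axis of mixer_base, either way round below 0.08 rad), for 0.2 s.
3. the narrow collar lies on the middle one, on the pin (all of step 2 and z of narrow_collar in the frame of mixer_base between 0.0655 and 0.0705 m and horizontal distance between narrow_collar and mixer_base below 0.011 m and angle between the z axis of narrow_collar and the z axis of mixer_base, either way round below 0.08 rad), for 0.2 s.
At the end, for the whole second after the job is handed in: All three collars are on the crank pin, flat (within 0.08 rad) and fully home: undersides at 40 mm (broad), 54 mm (middle) and 68 mm (narrow) above the worktop, each within 2.5 mm; axes within 11 mm of the mixer's axis; at rest and released (all of step 3 and linear speed of each of broad_collar, middle_collar, narrow_collar below 0.02 m/s and contact force between each of broad_collar, middle_collar, narrow_collar and the fingers below 0.1 N); the robot touches nothing.
It fails at once if the mixer is pressed or knocked with more than 30 N (contact force between mixer_base and anything else above 30 N).
It fails at once if the specimen cup is moved more than 20 mm or tipped (distance of sample_cup from where it was at the start of the episode above 0.02 m or angle between sample_cup's own z axis and vertical above 0.3 rad).
It fails at once if the petri dish is moved more than 20 mm or tipped (distance of petri_dish from where it was at the start of the episode above 0.02 m or angle between petri_dish's own z axis and vertical above 0.3 rad).
It fails at once if the tape roll is moved more than 20 mm or tipped (distance of tape_roll from where it was at the start of the episode above 0.02 m or angle between tape_roll's own z axis and vertical above 0.3 rad).
It also fails if it takes over 72 s, if anything falls off the work surface, if the arm or the gripper's body presses on something with over 40 N, if the wrist force passes 120 N, or if a joint passes its speed limit or range.

## Robot

A 7-joint arm with a two-finger parallel gripper is mounted at the origin on a cart in front of the work surface, level with it; the furniture and walls round the work are solid. World frame = base frame: x ahead of the robot, y to its left, z up, the work surface at z = 0. Lengths are in m, angles in rad, forces in N, time in s.
With the tool pointing down it reaches from about 0.4 to 0.9 m from the base axis. Payload 5.5 kg.
Tool frame: the origin (TCP) lies where the fingers leave the gripper's body, on its centre line; the fingertips stand 66 mm ahead of it and the grasp point (between the pads) lies 47 mm ahead of it (bot.tips_ahead is the distance from the TCP to the fingertips, in m); z points along the fingers, y is the line along which they close (so a half turn about z gives the same grasp; the last joint's range is limited). The gripper opens to 92 mm and grips with 3 to 60 N. Pads are 19 mm wide; open, the fingers measure 130 mm over their backs; the gripper's body (75 mm by 190 mm) begins 47 mm behind the grasp point.
Start: joints at [-1.035, 0.501, -0.427, 1.55, 0.221, 1.138, -0.21], TCP at [0.175, 0.626, 0.292] pointing down, gripper open.
Joint ranges: [-2.88, 2.88], [-0.31, 2.03], [-1.54, 1.56], [0.2, 2.42], [-1.41, 4.55], [0.19, 2.02], [-2.57, 2.57]. Speed limits (rad/s): [2.57, 2.57, 3.14, 3.14, 3.14, 3.14, 3.14].

## Interface

Orientations are given as a 3x3 rotation matrix whose columns are the frame's x, y, z axes.
In Python, from station import bot, telemetry, vision, close_job gives the robot as it stands. The module is installed in compiled form; this text tells all that it offers. Calls block until the motion is done:
- bot.move_pose(position, orientation): joint-space move of the TCP to a pose.
- bot.move_l(position, rot=None, vel=0.15, threshold=None): straight line of the TCP; rot=None keeps the orientation; vel is the mean speed in m/s. With threshold (N) it stops when the force on the tool has changed by that much, and returns True; else False.
- bot.goto_joints(angles): joint-space move.
- bot.move_gripper(opening, strength=None): finger opening in m; strength is the grip in N (None keeps the last); returns when the fingers have stopped.
- bot.dwell(seconds).
- bot.inverse_kinematics(position, orientation): joint angles nearest the present ones, or None.
- telemetry.get_state(): the state.
- vision.get_image(name): name is "side" or "top" or "wrist"; returns a dict with "image" (420x560x3 uint8, red, green, blue), "fx", "fy", "cx", "cy" (pixels), "world_from_camera" (4x4, takes a point from camera to world coordinates); the wrist camera has in their place "T_tool_cam" (4x4, takes a point from camera to tool coordinates, whose origin is the TCP and whose axes are the flange's). Camera axes: x right, y up, looking along -z (the intrinsics and any distortion apply to the point x, -y, -z); pixel columns grow to the right and rows downward; lengths in m; the calibration is good to about 2 mm. The wrist camera is an equidistant fisheye: a pixel r from the principal point sees the ray r / f radians off the axis. A picture is of the moment at which its call begins: read the wrist's pose just before it. There is no depth.
A pose or a line that the arm cannot do raises bot.IKError and nothing moves.
- close_job(): hands the job in; it is judged then, once.
The state is a dict: "t": time; "qpos": joint angles; "qd": joint speeds; "joint_efforts": joint torques, N m; "position": TCP position; "orientation": TCP orientation; "wrist_force": force on the tool from outside, world axes, zero at the start; "moment": the same for the moment, N m; "opening": finger opening in m; "grasp_force": force on a finger pad.
Only numpy, scipy, OpenCV 4.12 (cv2) and the standard library are available. Lean on these libraries where they do the work, as an engineer would, in place of code of your own. Each camera call takes 0.05 s, during which the arm holds its last target. There are 200 camera calls.

## Working session

There is one attempt and no reset: what is moved stays moved. The work goes in short steps, each a Python script; the robot and the scene stay as the last script left them, time stands still between calls to the robot, and variables do not carry over. Pictures are saved under pics/ and viewed, at most 10 in all, crops included, and the job is handed in when it is done.

```bash
mkdir -p pics; python3 - <<'E'
from station import bot, telemetry, vision
import cv2, numpy as np
np.set_printoptions(precision=4,suppress=True)
for n in ("top","side"):
    d=vision.get_image(n); cv2.imwrite(f"pics/{n}0.png",d["image"][:,:,::-1])
    print(n,d["fx"],d["fy"],d["cx"],d["cy"],d["world_from_camera"],[k for k in d])
d=vision.get_image("wrist"); print(d["fx"],d["cx"],d["cy"],d["T_tool_cam"])
s=telemetry.get_state(); print(s)
E
```

```text
top 426.78803354779865 426.78803354779865 287.0660592213776 209.78664078360367 [[ 0.0291  0.9891 -0.1442  0.4033]
 [-0.9996  0.0291 -0.0016  0.4062]
 [ 0.0026  0.1442  0.9895  0.9427]
 [ 0.      0.      0.      1.    ]] ['image', 'fx', 'fy', 'cx', 'cy', 'world_from_camera']
side 497.2076952888756 497.2076952888756 276.22359263460817 215.6168098724024 [[ 0.843   0.2707 -0.4648  0.1049]
 [-0.5379  0.4327 -0.7235 -0.2584]
 [ 0.0053  0.8599  0.5104  0.556 ]
 [ 0.      0.      0.      1.    ]] ['image', 'fx', 'fy', 'cx', 'cy', 'world_from_camera']
325.19226210127806 277.86630053287564 206.16336228560024 [[-0.0005  0.9671  0.2545  0.0685]
 [ 1.      0.0005  0.0003 -0.0009]
 [ 0.0001  0.2545 -0.9671 -0.0925]
 [ 0.      0.      0.      1.    ]]
{'t': 0.15, 'qpos': array([-1.0348,  0.5017, -0.4268,  1.5512,  0.2208,  1.1383, -0.2103]), 'qd': array([ 0.0005, -0.003 , -0.0008, -0.0022, -0.0014, -0.0031, -0.0011]), 'joint_efforts': array([ -0.0064, -56.7102,  -5.8248, -27.9451,  -0.0686,   0.0265,
         0.0001]), 'position': array([0.1751, 0.6255, 0.2914]), 'orientation': array([[-0.963 ,  0.2694, -0.0005],
       [ 0.2694,  0.963 , -0.0015],
       [ 0.0001, -0.0015, -1.    ]]), 'wrist_force': array([-0.7607,  0.7814,  0.3366]), 'moment': array([-0.0205,  0.0013,  0.0034]), 'grasp_force': 0.0, 'opening': 0.09161550413212673}
```

View pics/top0.png

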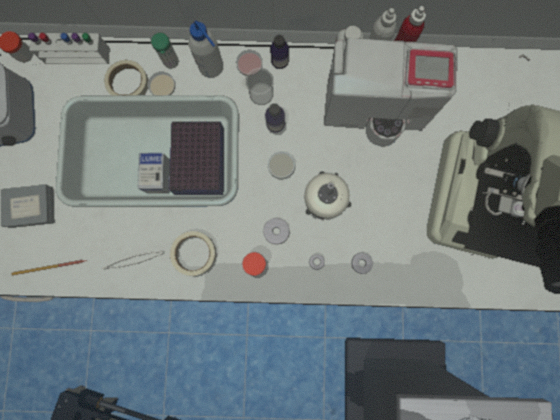

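View pics/side0.png

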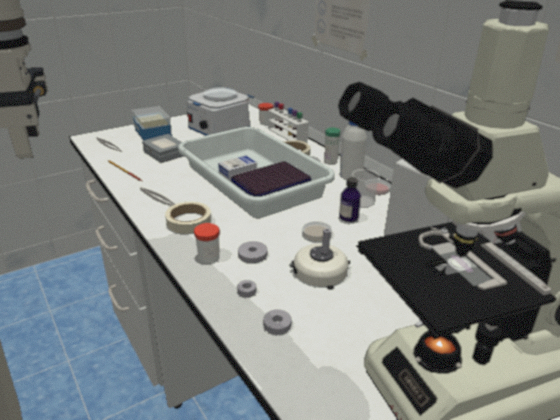

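The top view shows the broad collar at about (276,231), narrow at (317,261), middle at (362,263), mixer at (327,194) with the pin near (329,188), cup at (255,264), petri dish at (281,165) and tape roll at (192,254). The side view agrees: narrow at (247,288), middle at (277,321), broad at (253,251) and the pin's top at (326,232). The microscope stands to the right of the mixer, so I have to keep clear of it.

```bash
cat > h.py <<'E'
from station import bot, telemetry, vision, close_job
import cv2, numpy as np
np.set_printoptions(precision=4,suppress=True)
def ray(d,uv):
    v=np.array([(uv[0]-d["cx"])/d["fx"],-(uv[1]-d["cy"])/d["fy"],-1.])
    W=d["world_from_camera"]; return W[:3,3],W[:3,:3]@v
def plane(d,uv,z):
    o,v=ray(d,uv); return o+v*(z-o[2])/v[2]
def wray(d,s,uv):
    """wrist fisheye pixel -> world ray, s = state read before the picture"""
    p=np.array([uv[0]-d["cx"],uv[1]-d["cy"]]); r=np.linalg.norm(p); th=r/d["fx"]; p=p/max(r,1e-9)
    v=np.array([np.sin(th)*p[0],-np.sin(th)*p[1],-np.cos(th)])
    T=d["T_tool_cam"]; R=s["orientation"]
    return s["position"]+R@T[:3,3], R@T[:3,:3]@v
def wplane(d,s,uv,z):
    o,v=wray(d,s,uv); return o+v*(z-o[2])/v[2]
def R(a):
    "tool down, closing line y at angle a from world y"
    c,s=np.cos(a),np.sin(a); return np.array([[-c,-s,0],[-s,c,0],[0,0,-1.]])
E
python3 - <<'E'
from h import *
d=vision.get_image("top"); im=d["image"]; hsv=cv2.cvtColor(im,cv2.COLOR_RGB2HSV); g=im.mean(2)
def seg(name,c,half,lo,hi,z,size):
    x,y=c; m=np.zeros(g.shape,np.uint8); sl=np.s_[y-half:y+half+1,x-half:x+half+1]
    m[sl]=((g[sl]>=lo)&(g[sl]<hi))*255
    cs,_=cv2.findContours(m,cv2.RETR_EXTERNAL,cv2.CHAIN_APPROX_NONE); k=max(cs,key=cv2.contourArea)
    (u,v),r=cv2.minEnclosingCircle(k); M=cv2.moments(k); u2,v2=M["m10"]/M["m00"],M["m01"]/M["m00"]
    p=plane(d,(u2,v2),z); q=plane(d,(u2+np.sqrt(M["m00"]/np.pi),v2),z)
    print(name,(u,v,r),(u2,v2),p,"dia",2*np.linalg.norm(p-q),size)
print(g[231,262:292].astype(int)); print(g[261,305:330].astype(int)); print(g[194,300:355].astype(int))
seg("broad",(276,231),17,0,165,.010,.058)
seg("middle",(362,263),14,0,150,.010,.046)
seg("narrow",(317,261),12,0,165,.010,.034)
for n,c,z in(("mixer",(327,194),.034),("cup",(255,264),.06),("tape",(192,254),.025),("petri",(281,165),.015)): print(n,plane(d,c,z))
print("pin",plane(d,(329,187),.086))
e=vision.get_image("side")
print(plane(e,(253,250),.014),plane(e,(247,287),.014),plane(e,(277,320),.014),plane(e,(321,262),.034),"pin",plane(e,(326,231),.086))
big=np.hstack([cv2.resize(im[164:224,297:357],(400,400),interpolation=cv2.INTER_CUBIC),cv2.resize(e["image"][220:290,286:356],(400,400),interpolation=cv2.INTER_CUBIC)])
cv2.imwrite("pics/c1.png",big[:,:,::-1])
E
```

```text
[160 148 152 151 152 150 154 151 152 138 125 135 167 174 174 173 168 151
 140 152 150 151 152 149 145 143 126 126 158 171]
[169 170 170 152 141 144 148 134 136 158 167 170 170 167 162 133 132 143
 139 147 167 171 169 169 170]
[167 169 172 164 137 127 134 144 160 166 169 173 179 179 181 185 182 154
 108 101 112 106  88  83  89  83  88  83  73  71  70  78  80  80  85  82
  88 105 151 176 174 162 155 166 162 163 161 142 134 142 164 171 169 165
 169]
broad (276.3484802246094, 230.8030242919922, 14.607378005981445) (276.22928552023905, 230.86172235805486) [0.4918 0.4301 0.01  ] dia 0.06128089052627451 0.058
middle (362.70928955078125, 264.593017578125, 13.128063201904297) (361.700365408039, 263.69224522939504) [0.4259 0.2425 0.01  ] dia 0.04962662816305796 0.046
narrow (317.0, 265.8333435058594, 13.977258682250977) (316.95561473590766, 264.2720816688859) [0.4218 0.3395 0.01  ] dia 0.04742859782276406 0.034
mixer [0.5728 0.3223 0.034 ]
cup [0.4176 0.4702 0.06  ]
tape [0.4355 0.6082 0.025 ]
petri [0.639  0.4242 0.015 ]
pin [0.5777 0.3233 0.086 ]
[0.4916 0.4248 0.014 ] [0.4266 0.3338 0.014 ] [0.426  0.2372 0.014 ] [0.5609 0.303  0.034 ] pin [0.5787 0.3165 0.086 ]
```

View pics/c1.png

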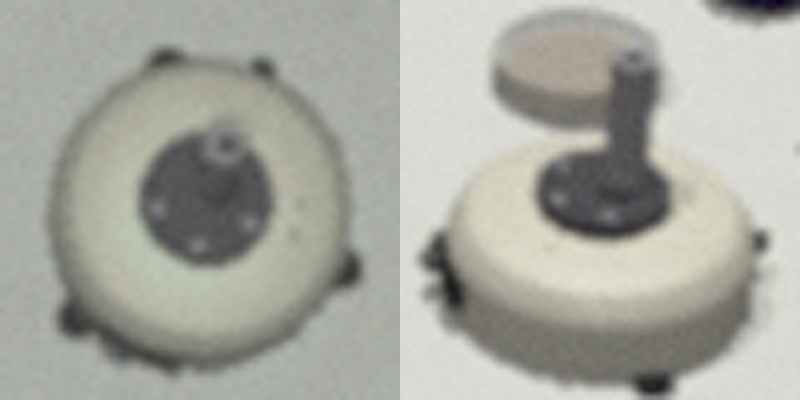

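The crop shows the pin's top ring at (224,146), which is top-image (330.6,185.9). In the side image it is at (326.6,230.9). The seat disc centre is at top-image (327.8,193.7). Next I'll triangulate the pin and take wrist looks above the mixer and the broad collar.

```bash
python3 - <<'E'
from h import *
d=vision.get_image("top"); e=vision.get_image("side")
def tri(a,b):
    (o1,v1),(o2,v2)=ray(d,a),ray(e,b); A=np.c_[v1,-v2]; t=np.linalg.lstsq(A,o2-o1,rcond=None)[0]
    p,q=o1+t[0]*v1,o2+t[1]*v2; return (p+q)/2,np.linalg.norm(p-q)
print("pin tri",tri((330.6,185.9),(326.6,230.9)),"on planes",plane(d,(330.6,185.9),.086),plane(e,(326.6,230.9),.086),"seat",plane(d,(327.75,193.7),.04))
bot.move_pose([.578,.321,.272],R(0)); bot.dwell(.3)
s=telemetry.get_state(); w=vision.get_image("wrist"); cv2.imwrite("pics/w1.png",w["image"][:,:,::-1])
np.savez("w1.npz",p=s["position"],o=s["orientation"]); print(s["t"],s["position"],s["wrist_force"])
bot.move_pose([.492,.429,.20],R(-.52)); bot.dwell(.3)
s=telemetry.get_state(); w=vision.get_image("wrist"); cv2.imwrite("pics/w2.png",w["image"][:,:,::-1])
np.savez("w2.npz",p=s["position"],o=s["orientation"]); print(s["t"],s["position"],s["wrist_force"])
E
python3 -c "
import cv2,numpy as np
a=cv2.imread('pics/w1.png');b=cv2.imread('pics/w2.png')
cv2.imwrite('pics/w12.png',np.vstack([a,b])[:, :] if 0 else np.hstack([cv2.resize(a[60:360,130:430],(400,400)),cv2.resize(b[60:360,130:430],(400,400))]))"
```

```text
pin tri (array([0.5814, 0.3194, 0.0836]), np.float64(0.0016788977953673863)) on planes [0.5801 0.32   0.086 ] [0.5798 0.3162 0.086 ] seat [0.5724 0.3213 0.04  ]
2.4833 [0.5776 0.3217 0.2721] [ 0.5494 -0.0304  0.2883]
3.55 [0.4935 0.4279 0.2006] [-0.2749 -0.5098  0.3215]
```

View pics/w12.png

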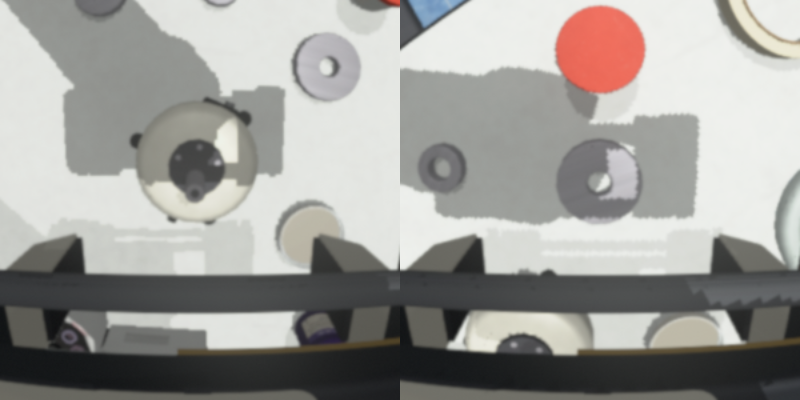

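In w1 the pin's top sits at about crop (195,194), which is wrist pixel (276.3,205.5). In w2 the broad collar's bore is at crop (199,182), or pixel (279,196.5), with the cup well clear above it. The fingers frame both from left and right.

```bash
python3 - <<'E'
from h import *
w=vision.get_image("wrist")
L=lambda f:(lambda z:dict(position=z["p"],orientation=z["o"]))(np.load(f))
s1,s2=L("w1.npz"),L("w2.npz")
print("pin",wplane(w,s1,(276.3,205.5),.086),"seat",wplane(w,s1,(130+.75*196,60+.75*165),.04))
print("broad in w1",wplane(w,s1,(130+.75*327,60+.75*67),.014),"w2",wplane(w,s2,(279,196.5),.014))
print("mid",None,"narrow w2",wplane(w,s2,(130+.75*42,60+.75*167),.014))
a=cv2.imread("pics/w1.png")[175:225,250:300]; b=cv2.imread("pics/w2.png")[170:225,240:315]
cv2.imwrite("pics/z.png",np.hstack([cv2.resize(a,(400,400),interpolation=3),cv2.resize(b,(400,400),interpolation=3)]))
E
```

```text
pin [0.5821 0.3194 0.086 ] seat [0.5713 0.3199 0.04  ]
broad in w1 [0.493  0.4273 0.014 ] w2 [0.4907 0.4297 0.014 ]
mid None narrow w2 [0.4277 0.3423 0.014 ]
```

View pics/z.png

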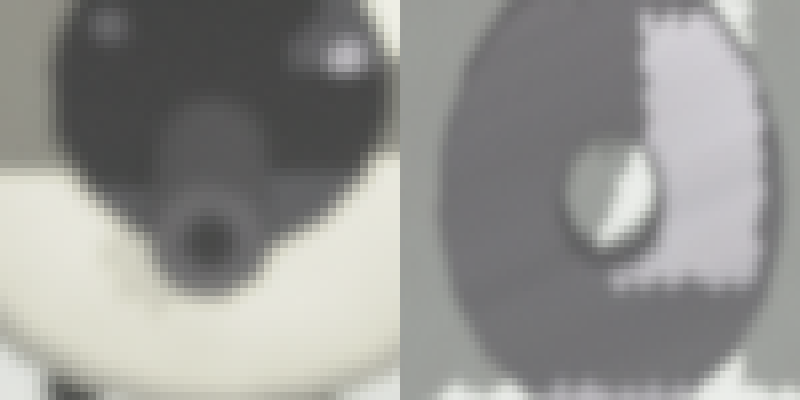

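The measurements agree. The pin is at about (0.5815, 0.3195), from wrist and triangulation, and about 9 mm from the housing axis as expected. The broad collar is at (0.491, 0.4293). I'll pick it with two crossed squeezes so that it is centred on the tool axis.

```bash
cat >> h.py <<'E'
G=.069   # TCP height above a held collar's underside (tips 3 mm above it)
def st(tag=""):
    s=telemetry.get_state(); print(tag,"t%.1f"%s["t"],s["position"],"F",s["wrist_force"],"open %.4f g %.1f"%(s["opening"],s["grasp_force"])); return s
def pick(xy,a1,a2,od,hold=15):
    bot.move_pose([*xy,.12],R(a1)); bot.move_gripper(od+.014)
    bot.move_l([*xy,G+.003],vel=.1,threshold=8) and print("CONTACT")
    bot.move_gripper(od-.004,3); st("sq1"); bot.move_gripper(od+.014)
    bot.move_l([*xy,G+.012],vel=.1)
    bot.move_l([*xy,G+.012],rot=R(a2)) if False else bot.move_pose([*xy,G+.012],R(a2))
    bot.move_l([*xy,G],vel=.05,threshold=8) and print("CONTACT")
    bot.dwell(.2); bot.move_gripper(od-.004,hold); s=st("sq2")
    bot.move_l([*s["position"][:2],.20],vel=.2); st("lifted")
E
python3 - <<'E'
from h import *
for a in(-1.305,.265): print(bot.inverse_kinematics([.491,.4293,.12],R(a)))
pick((.491,.4293),-1.305,.265,.058)
E
```

```text
[-0.7046  0.667  -0.0767  1.6686  0.0655  0.8086 -0.5443]
[-0.4756  0.7032 -0.4003  1.6595  0.3424  0.8489  0.8166]
sq1 t5.9 [0.4915 0.4297 0.0728] F [0.2154 0.7851 1.9555] open 0.0582 g 3.0
sq2 t8.8 [0.4911 0.4294 0.0692] F [0.5749 0.6554 0.5841] open 0.0578 g 15.0
lifted t9.7 [0.4906 0.4286 0.1988] F [-0.1156 -0.4686 -1.3009] open 0.0577 g 15.0
```

```bash
cat >> h.py <<'E'
PIN=.086
def insert(xy,a,zc,n=12):
    """feel for the pin from xy, spiralling out; then lower to underside height zc"""
    bot.move_pose([*xy,PIN+.03+G],R(a)); bot.move_l([*xy,PIN+.004+G],vel=.1); bot.dwell(.3)
    for k in range(n):
        r=.0011*np.sqrt(k); p=np.array(xy)+r*np.array([np.cos(2.4*k),np.sin(2.4*k)])
        if k: bot.move_l([*p,PIN+.002+G],vel=.03); bot.dwell(.1)
        hit=bot.move_l([*p,PIN-.007+G],vel=.02,threshold=4); s=st(f"try{k} hit={hit}")
        if not hit or s["position"][2]<PIN-.004+G: break
        bot.move_l([*p,PIN+.002+G],vel=.05)
    else: return False
    z=s["position"][2]
    q=s["position"][:2] if hit else p
    hit=bot.move_l([*q,zc-.001+G],vel=.03,threshold=5); st(f"down hit={hit}"); return True
E
python3 - <<'E'
from h import *
print(insert((.5815,.3195),.265,.040))
E
```

```text
try0 hit=False t11.7 [0.5815 0.3195 0.1479] F [-0.7933  0.2251 -1.32  ] open 0.0569 g 15.0
down hit=True t12.9 [0.5814 0.3194 0.1091] F [-0.5772 -0.6274  4.9492] open 0.0574 g 15.0
True
```

```bash
python3 - <<'E'
from h import *
bot.move_gripper(.074); st("rel"); s=telemetry.get_state()
bot.move_l([*s["position"][:2],.21],vel=.2)
w=vision.get_image("wrist"); cv2.imwrite("pics/w3.png",w["image"][:,:,::-1])
bot.move_pose([.426,.270,.20],R(0)); bot.dwell(.3)
s=st(); np.savez("w4.npz",p=s["position"],o=s["orientation"])
w=vision.get_image("wrist"); cv2.imwrite("pics/w4.png",w["image"][:,:,::-1])
a,b=[x[30:330,100:460] for x in (cv2.imread("pics/w3.png"),cv2.imread("pics/w4.png"))]
cv2.imwrite("pics/w34.png",np.hstack([cv2.resize(a,(400,333)),cv2.resize(b,(400,333))]))
E
```

```text
rel t13.4 [0.5804 0.3187 0.1074] F [-0.2246  0.4732 -0.7712] open 0.0739 g 0.0
 t15.1 [0.4267 0.2703 0.1998] F [-0.5635 -0.1131  0.0981] open 0.0744 g 0.0
```

View pics/w34.png

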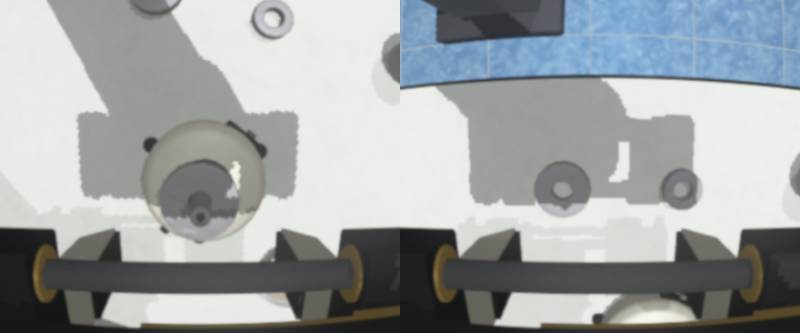

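The left crop shows the broad collar lying flat round the pin on the seat. In the right crop the middle collar's bore is at (162,189), which is wrist pixel (245.8,200.1), and the narrow one's is at (282,189), which is (353.8,200.1).

```bash
python3 - <<'E'
from h import *
w=vision.get_image("wrist"); z=np.load("w4.npz"); s=dict(position=z["p"],orientation=z["o"])
m=wplane(w,s,(245.8,200.1),.012)[:2]; n=wplane(w,s,(353.8,200.1),.012)[:2]; np.save("n.npy",n); print(m,n)
if np.linalg.norm(m-[.426,.240])<.008 and np.linalg.norm(n-[.425,.338])<.008:
    pick(m,-1.305,.265,.046); print(insert((.5815,.3195),.265,.054))
E
```

```text
[0.4262 0.241 ] [0.4262 0.3382]
sq1 t17.8 [0.4267 0.2413 0.0726] F [-0.6001 -0.8935  2.6748] open 0.0463 g 3.0
sq2 t20.7 [0.4263 0.2411 0.0691] F [-0.0427 -0.3547  0.9765] open 0.0451 g 15.0
lifted t21.5 [0.4258 0.2404 0.1992] F [-0.1308  0.1744 -0.7124] open 0.0455 g 15.0
try0 hit=False t23.6 [0.5815 0.3196 0.1479] F [-0.5123  0.2699 -0.7114] open 0.0457 g 15.0
down hit=True t24.4 [0.5812 0.3193 0.1231] F [-0.652  -0.3499  4.9046] open 0.0451 g 15.0
True
```

```bash
python3 - <<'E'
from h import *
s=telemetry.get_state(); bot.move_gripper(.062); bot.move_l([*s["position"][:2],.21],vel=.2)
n=np.load("n.npy"); pick(n,-1.305,.265,.034); print(insert((.5815,.3195),.265,.068))
E
```

```text
sq1 t28.5 [0.4267 0.3385 0.0726] F [-0.054   0.5194  1.84  ] open 0.0341 g 3.0
sq2 t31.4 [0.4263 0.3383 0.0691] F [-0.0177 -0.0089  1.0998] open 0.0338 g 15.0
lifted t32.2 [0.426  0.3375 0.1991] F [ 0.5115 -0.24   -0.627 ] open 0.0339 g 15.0
try0 hit=False t34.3 [0.5816 0.3196 0.1479] F [ 0.7016  0.9003 -0.7615] open 0.0340 g 15.0
down hit=True t34.7 [0.5817 0.3196 0.137 ] F [-0.032   0.007   5.2184] open 0.0339 g 15.0
True
```

```bash
python3 - <<'E'
from h import *
s=telemetry.get_state(); bot.move_gripper(.052); bot.move_l([*s["position"][:2],.23],vel=.15)
bot.move_pose([.45,.40,.30],R(.265)); bot.dwell(.3); st()
t,e=vision.get_image("top")["image"],vision.get_image("side")["image"]
cv2.imwrite("pics/end.png",np.hstack([cv2.resize(t[164:224,297:357],(400,400),interpolation=3),cv2.resize(e[215:295,281:361],(400,400),interpolation=3)])[:,:,::-1])
E
```

```text
t37.0 [0.451  0.399  0.2991] F [ 0.0435 -1.4792  0.982 ] open 0.0519 g 0.0
```

View pics/end.png

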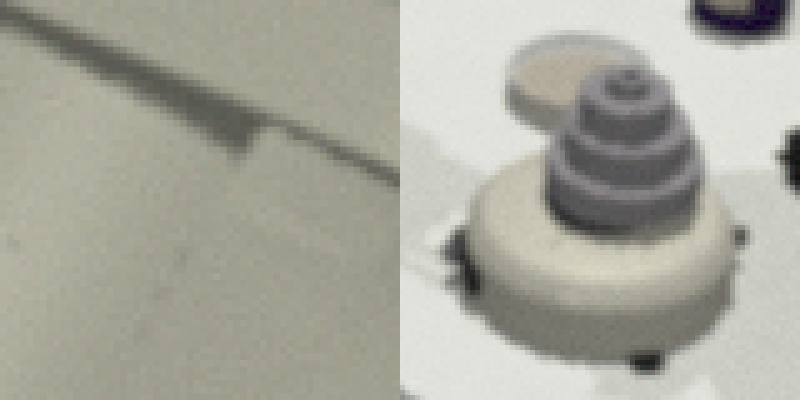

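The side crop shows the three collars stacked flat on the pin, broad to narrow, with the pin's top showing at about (628,85). The arm blocks the top view. The gripper is empty and clear.

```bash
python3 -c "
from station import close_job
print(close_job())"
```

```text
the job is handed in; nothing more can be done
None
```

I handed the job in at about 37 s with all three collars stacked flat on the crank pin (broad, middle, narrow), each threaded on the first try and released with the arm clear; no verdict came back.

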